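# Slip a biscuit carton under the hood of the counter dispenser

### The job

Take the biscuit carton out of the delivery tray, lay it flat on the counter and let go of it, then take it again near one end. Tilt it to slip its free end under the clear hood of the counter dispenser and lower it gently until it lies flat and straight on the paper mat on the dispenser's floor, beside its twin. Never let go of it while it is tilted, and leave the twin, the jar and the card terminal where they are.

Things in the scene. Friction and masses are not known exactly. Their poses are not given: they have to be found in the camera images.
- carton: closed biscuit carton, cardboard with a paper band round its middle and two dark stripes, 160 long (x) x 60 wide (y) x 42 mm high (z), 0.18 to 0.35 kg; either end may go first. Origin: centre of its underside. It starts lying flat in the delivery tray, long side along the tray's long side.
- tray: fixed cardboard tray, outside 184 (x) x 86 (y) x 62 mm high, floor 6, walls 5 mm, inside 174 x 76: no room for fingers between walls and carton. In the middle of each long (x-going) wall is a finger notch 68 mm wide, centred at x = 0, open from 10 mm above the counter upwards: only there can the carton be gripped, across its width. Origin: centre of its underside, on the counter.
- dispenser: fixed grey plastic box, 202 (x) x 292 mm (y), black floor 6, walls 6 mm, inside 190 x 280. Origin: centre of its underside, on the counter. Its x axis points away from the robot, within 0.3 rad. Its -x part is roofed by a clear hood; the +x part is open above. The +x wall and the side walls beside the opening rise 60 mm above the counter; the -x wall and the side walls beside the hood 96 mm.
- hood_edge (a point): middle of the lower edge of the hood, marked by a steel strip, 90 mm above the counter, at x = -9 mm, y = 0 in the dispenser. The hood plate is 6 mm thick and runs from here to the -x wall over the whole width. From here to the inside of the +x wall (x = +95 mm) the top is open: 104 mm, less than the carton's length. Axes as the dispenser's.
- mat: flat paper mat, 176 (x) x 90 mm (y), 0.6 mm thick and without any feel, on the dispenser's floor in its free half (left or right by chance): y = +70 or -70 mm from the dispenser's centre line, x = 0. Its axes are parallel to the dispenser's. Origin: its centre, 6 mm above the counter. The carton's centre goes over it, its length along the mat's x.
- twin: a second carton, the same in every way, lying in the other half of the dispenser, 140 mm from the mat's centre; heavier. Origin: centre of its underside. Leave it alone.
- jar: brown glass jar with a white lid, 67 mm across, 106 mm high, standing on the counter. Origin: centre of its underside. Leave it alone.
- terminal: black card terminal 150 x 78 x 41 mm lying on the counter beyond the tray. Origin: centre of its underside. Leave it alone.

How it is judged:
By the outcome, as a careful person would: the job done as asked, in the order asked, and still so for the second after the job is handed in, with the robot touching nothing.
It also fails if it takes over 58 s, if anything falls off the work surface, if the arm or the gripper's body presses on something with over 40 N, if the wrist force passes 120 N, or if a joint passes its speed limit or range.

### The arm

A 6-joint arm with a two-finger parallel gripper is mounted at the origin on the work surface. World frame = base frame: x ahead of the robot, y to its left, z up, the work surface at z = 0. Lengths are in m, angles in rad, forces in N, time in s.
With the tool pointing down it reaches from about 0.35 to 1 m from the base axis. Payload 7.1 kg.
Tool frame: the origin (TCP) lies on the centre line of the jaws, within the pads' length; the fingertips stand 22 mm ahead of it and the grasp point (between the pads) lies 3 mm ahead of it (r.tcp_to_tips is the z of the fingertips in the tool frame, in m); z points along the fingers, y is the direction in which the jaws open and shut (so a half turn about z gives the same grasp; the last joint's range is limited). The gripper opens to 85 mm and grips with 20 to 120 N. Pads are 22 mm wide; open, the fingers measure 114 mm over their backs; the gripper's body (76 mm by 85 mm) begins 54 mm behind the grasp point. The pads swing forward as they close: fully open they stand 13 mm farther back than shut.
Start: joints at [-1.253, 0.423, 1.63, -0, 1.089, -0.019], TCP at [0.207, -0.59, 0.253] pointing down, gripper open.
Joint ranges: [-3, 3], [-0.9, 2.11], [0.09, 2.58], [-1.31, 4.45], [0.11, 2.69], [-2.54, 2.54]. Speed limits (rad/s): [2.39, 2.39, 3.01, 3.14, 3.14, 3.14].

### API

Orientations are given as a unit quaternion [x, y, z, w].
In Python, from plant import r gives the robot as it stands.
- The arm moves only by the tool jog_arm, never from a script. Its argument "moves" is a list that holds one entry, the list of rows, each a list of 5 numbers: the shift along the world's x, y, z in mm, then the turn about the world's z in degrees, then the finger opening in mm, from 0 to 85.4. In form: [[[tx, ty, tz, roll, claw], ...]]. A call has 1 to 20 rows; each row is the pose to reach, as a shift and turn from the pose measured when the call began; what a row does not reach only later rows make up. A row lasts 1/10 s, in which the tool goes at most 50 mm and 8.59 degrees, less where a joint would pass 70% of its speed; a pose out of reach is approached as far as the arm can. A call with a gripper value outside its range is refused whole. The fingers move at their own pace and stop on an object; "squeeze" is the grip in N (left out, the last holds). Time passes only in rows, so rows that repeat a pose let the fingers close. It gives the time, the measured TCP pose, the force and the opening at its end, in the units of the state.
- r.get_obs(): the state, without advancing time (a new reading comes with each control period).
- r.grab_frame(name): name is "side" or "top" or "wrist"; returns (picture, depth): 420x560x3 uint8, red, green, blue; 420x560 float32, m along the optical axis (not along the pixel's ray), 0 where there is no reading.
- r.camera_params(name): a dict with "camera_matrix" (3x3 intrinsics, pixels), "R" (3x3) and "t" (3): a world point X has camera coordinates R X + t; the wrist camera has in their place "tool_from_camera" (4x4, takes a point from camera to tool coordinates, whose origin is the TCP and whose axes are the flange's). Camera axes: x right, y down, z forward; pixel columns grow to the right and rows downward; lengths in m; the calibration is good to about 2 mm. The wrist camera is an equidistant fisheye: a pixel r from the principal point sees the ray r / f radians off the axis. A picture is of the moment at which its call begins: read the wrist's pose just before it. camera_params takes no time and is no camera call.
- r.finish_job(): hands the job in, once; it reports no verdict.
Trained networks look in the newest picture that a camera, given by its name, has taken for a name from the list of things; names that differ only in an ending like _2 or _b are one class to them, and where a whole thing is asked for, a point or a joint stands for the part that bears it (a point fixed in the world has none). Each returns a list of dicts, best first, with "confidence" (0 to 1); they miss things now and then, are a little off and sometimes report something else, mostly with a low value. They report only what shows in the picture. A call takes as long as a camera call.
- r.silhouettes(camera, thing): "pixels" (420x560 bool, what is visible of it) and "box" ([left, top, width, height] in pixels, round what is visible of it).
- r.tip_of(camera, thing): "point" ([column, row] in pixels: a listed point, or the origin of a listed thing).
The state is a dict: "time": time; "joint_pos": joint angles; "qvel": joint speeds; "effort": joint torques, N m; "tool_pos": TCP position; "tool_rot": TCP orientation; "contact_force": force on the tool from outside, world axes, zero at the start; "wrist_torque": the same for the moment, N m; "width": finger opening in m.
Only numpy, scipy, OpenCV 4.12 (cv2) and the standard library are available. Lean on these libraries where they do the work, as an engineer would, in place of code of your own. Each camera call takes 0.05 s, during which the arm holds its last target. There are 200 camera calls.

## Working session

There is one attempt and no reset: what is moved stays moved. The work goes in short steps, Python scripts to look and compute and a tool call to move; the robot and the scene stay as the last step left them, time stands still between calls to the robot, and variables do not carry over. Pictures are saved under pics/ and viewed, about 8 in all and at most 12, crops included, and the job is handed in when it is done.

Besides the shell and the picture viewer there is one more tool, called after "Call:" as name(argument=value, ...), one argument or row to a line, values as JSON. jog_arm: Moves the arm, as the interface text tells. Its arguments: {"type":"object","properties":{"moves":{"type":"array","items":{"type":"array","items":{"type":"array","items":{"type":"number"}}}},"squeeze":{"type":"number"}},"required":["moves"]}

```bash
ls; mkdir -p pics; cat > h.py <<'E'
import numpy as np, cv2
from plant import r
def cam(n):
    p=r.camera_params(n); return np.array(p["camera_matrix"]),np.array(p["R"]),np.array(p["t"])
def to_world(n,mask,depth):
    K,R,t=cam(n); v,u=np.nonzero(mask&(depth>0)); d=depth[v,u]
    c=np.c_[(u-K[0,2])/K[0,0]*d,(v-K[1,2])/K[1,1]*d,d]
    return (c-t)@R
def pix_plane(n,uv,z):
    K,R,t=cam(n); d=R.T@np.array([(uv[0]-K[0,2])/K[0,0],(uv[1]-K[1,2])/K[1,1],1]); o=-R.T@t
    return o+d*(z-o[2])/d[2]
def rect(P):
    (c,s,a)=cv2.minAreaRect((P[:,:2]*1000).astype(np.float32)); 
    b=cv2.boxPoints((c,s,a)); e=[b[1]-b[0],b[2]-b[1]]; e=max(e,key=np.linalg.norm)
    return np.round(c,1),np.round(sorted(s),1),round(np.degrees(np.arctan2(e[1],e[0]))%180,1)
def save(n,img): cv2.imwrite(f"pics/{n}.png",img[:,:,::-1])
E
python3 - <<'E'
from h import *
print(r.tcp_to_tips, r.get_obs())
ims={}
for n in("top","side"):
    im,d=r.grab_frame(n); ims[n]=im
    for th in("carton","tray","dispenser","mat","twin","jar","terminal"):
        for s in r.silhouettes(n,th)[:2]:
            P=to_world(n,s["pixels"],d)
            if len(P)<20: continue
            z=np.percentile(P[:,2],[5,50,95]).round(3)
            top=P[P[:,2]>z[2]-.008]
            print(n,th,round(s["confidence"],2),s["box"],len(P),z,"all",rect(P),"top",rect(top))
    for th in("hood_edge","mat"):
        for q in r.tip_of(n,th)[:2]: print(n,th,q["confidence"],q["point"],pix_plane(n,q["point"],.09 if th!="mat" else .006).round(3))
save("a",np.hstack([cv2.resize(ims["top"],(400,300)),cv2.resize(ims["side"],(400,300))]))
save("top",ims["top"]);save("side",ims["side"])
E
```

```text
pics
0.022 {'time': 0.0, 'joint_pos': array([-1.25299886e+00,  4.23835953e-01,  1.63068125e+00,  2.21449204e-06,
        1.08858160e+00, -1.89866971e-02]), 'qvel': array([-0.00062992,  0.00015762, -0.0016657 ,  0.0010137 , -0.00039915,
        0.00233397]), 'effort': array([-3.48655658e-04, -5.57374299e+01, -2.81746477e+01,  1.39935382e-04,
        7.43462937e-03, -1.16398010e-05]), 'tool_pos': array([ 0.20640926, -0.58940049,  0.25255215]), 'tool_rot': array([ 9.85855331e-01,  1.67596838e-01, -1.11125434e-04, -7.44829993e-04]), 'contact_force': array([-0.41920332, -0.41430923, -0.49847223]), 'wrist_torque': array([ 0.03196181,  0.02049186, -0.02372583]), 'width': 0.08537558949596771}
top carton 0.97 [127.3, 228.8, 36.1, 76.0] 2306 [0.032 0.049 0.052] all (array([507.2, 315.4]), array([ 79. , 162.8]), np.float32(4.0)) top (array([509.4, 310.1]), array([ 69.4, 159.7]), np.float32(3.0))
top carton 0.47 [118.1, 221.0, 53.3, 88.3] 1553 [0.005 0.042 0.065] all (array([514.2, 323.8]), array([110.5, 188.3]), np.float32(1.2)) top (array([512.6, 313.7]), array([ 88.3, 184. ]), np.float32(1.9)
[... 2563 characters left out ...]
109.1]), np.float32(89.3))
side jar 0.6 [198.2, 217.8, 43.1, 69.4] 2123 [0.009 0.071 0.106] all (array([737.7,  99.9]), array([ 63.5, 165.3]), np.float32(108.5)) top (array([723.2, 146.7]), array([56.8, 57.2]), np.float32(37.1))
side terminal 0.79 [109.6, 275.7, 96.0, 81.3] 4264 [0.004 0.029 0.04 ] all (array([751.8, 283.4]), array([112.9, 164.1]), np.float32(76.8)) top (array([738.8, 301.2]), array([ 62.6, 125.9]), np.float32(74.9))
side terminal 0.69 [197.1, 215.3, 43.3, 70.6] 2092 [0.01  0.072 0.106] all (array([720.7, 149.5]), array([60.4, 62.3]), np.float32(17.0)) top (array([722.9, 148.6]), array([56. , 57.8]), np.float32(24.5))
side hood_edge 0.73 [387.0, 185.9] [ 0.545 -0.156  0.09 ]
```

View pics/top.png

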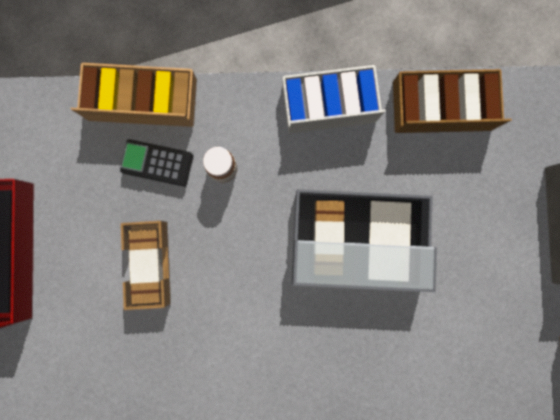

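View pics/side.png

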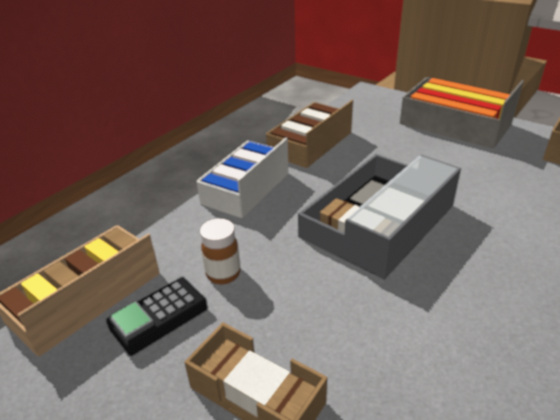

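Call:
jog_arm(
  moves=[
    [[260,430,0,-17.4,85],[260,430,0,-17.4,85],[260,430,0,-17.4,85],[260,430,0,-17.4,85],[260,430,0,-17.4,85],[260,430,0,-17.4,85],[260,430,0,-17.4,85],[260,430,0,-17.4,85],[260,430,0,-17.4,85],[260,430,0,-17.4,85],[304,904,0,-17.4,85],[304,904,0,-17.4,85],[304,904,0,-17.4,85],[304,904,0,-17.4,85],[304,904,0,-17.4,85],[304,904,0,-17.4,85],[304,904,0,-17.4,85],[304,904,0,-17.4,85],[304,904,-50,-17.4,85],[304,904,-100,-17.4,85]],
  ],
  squeeze=60,
)

```text
time: 3.0
tool_pos: [0.5116, 0.305, 0.184]
tool_rot: [1.0, 0.018, 0.004, -0.002]
contact_force: [1.4, -0.1, -0.5]
width: 0.0856
```

Call:
jog_arm(
  moves=[
    [[-1,9,-20,0,85],[-1,9,-20,0,85],[-1,9,-20,0,85]],
  ],
)

```text
time: 3.3
tool_pos: [0.5106, 0.3138, 0.1642]
tool_rot: [1.0, 0.018, 0.004, -0.002]
contact_force: [-0.2, -0.4, -0.5]
width: 0.0851
```

```bash
cat >> h.py <<'E'
def wrist_pix(P):
    "world points -> wrist pixels"
    from scipy.spatial.transform import Rotation as Ro
    o=r.get_obs(); p=r.camera_params("wrist"); K=np.array(p["camera_matrix"]); T=np.array(p["tool_from_camera"])
    X=(np.atleast_2d(P)-o["tool_pos"])@Ro.from_quat(o["tool_rot"]).as_matrix()
    X=(X-T[:3,3])@T[:3,:3]; n=np.linalg.norm(X[:,:2],axis=1); th=np.arctan2(n,X[:,2])
    return np.c_[K[0,2]+K[0,0]*th*X[:,0]/n,K[1,2]+K[1,1]*th*X[:,1]/n]
def wrist_world(mask,depth):
    from scipy.spatial.transform import Rotation as Ro
    o=r.get_obs(); p=r.camera_params("wrist"); K=np.array(p["camera_matrix"]); T=np.array(p["tool_from_camera"])
    v,u=np.nonzero(mask&(depth>0)); a=(u-K[0,2])/K[0,0]; b=(v-K[1,2])/K[1,1]; th=np.hypot(a,b); d=depth[v,u]
    k=np.tan(th)/np.maximum(th,1e-9)*d; X=np.c_[a*k,b*k,d]
    X=X@T[:3,:3].T+T[:3,3]
    return X@Ro.from_quat(o["tool_rot"]).as_matrix().T+o["tool_pos"]
E
python3 - <<'E'
from h import *
o=r.get_obs(); print(o["time"],o["tool_pos"],o["tool_rot"],r.camera_params("wrist"))
im,d=r.grab_frame("wrist")
for th in("carton","tray"):
    for s in r.silhouettes("wrist",th)[:2]:
        P=wrist_world(s["pixels"],d); z=np.percentile(P[:,2],[5,50,95]).round(3)
        Q=P[(P[:,2]>.04)&(P[:,2]<.053)] if th=="carton" else P[P[:,2]>.056]
        print(th,s["confidence"],s["box"],z,rect(Q))
save("w1",im)
E
```

```text
3.3 [0.51064268 0.31378204 0.1642026 ] [ 0.99983006  0.01795508  0.00362903 -0.00207419] {'camera_matrix': array([[325.1922621 ,   0.        , 280.73393003],
       [  0.        , 325.1922621 , 212.03952114],
       [  0.        ,   0.        ,   1.        ]]), 'tool_from_camera': array([[-5.38111833e-04, -9.63416299e-01, -2.68008852e-01,
         6.64726449e-02],
       [ 9.99999761e-01, -4.01856516e-04, -5.63252244e-04,
        -1.79575784e-03],
       [ 4.34945289e-04, -2.68009091e-01,  9.63416285e-01,
        -1.20798942e-01],
       [ 0.00000000e+00,  0.00000000e+00,  0.00000000e+00,
         1.00000000e+00]])}
carton 0.63 [239.9, 109.7, 84.0, 197.1] [0.049 0.05  0.051] (array([510.3, 317.5]), array([ 61.1, 159.5]), np.float32(1.9))
carton 0.41 [538.3, 170.0, 21.7, 88.2] [0.001 0.011 0.029] (array([0., 0.]), array([0., 0.]), np.float32(0.0))
tray 0.84 [215.8, 84.0, 129.8, 240.8] [0.007 0.047 0.064] (array([513.2, 316.9]), array([ 86.9, 184.4]), np.float32(1.7))
```

View pics/w1.png

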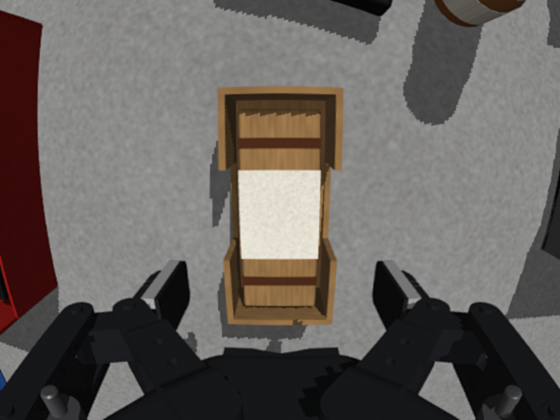

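Call:
jog_arm(
  moves=[
    [[0,2,-40,0,85],[0,2,-80,0,85],[0,2,-105,0,85],[0,2,-120,0,85],[0,2,-129,0,85],[0,2,-129,0,85],[0,2,-129,0,50],[0,2,-129,0,50],[0,2,-129,0,50],[0,2,-129,0,50],[0,2,-129,0,50],[0,2,-129,0,50]],
  ],
  squeeze=50,
)

```text
time: 4.65
tool_pos: [0.5126, 0.3161, 0.0384]
tool_rot: [1.0, 0.017, 0.006, -0.003]
contact_force: [-0.4, -0.8, 6.7]
width: 0.059
```

Call:
jog_arm(
  moves=[
    [[0,0,15,0,50],[0,0,40,0,50],[0,0,80,0,50],[0,0,110,0,50],[0,0,110,0,50]],
  ],
)

```text
time: 5.15
tool_pos: [0.5151, 0.3177, 0.154]
tool_rot: [1.0, 0.017, 0.01, -0.006]
contact_force: [0.6, -0.1, -1.5]
width: 0.0587
```

```bash
python3 - <<'E'
from h import *
o=r.get_obs(); print(o["time"],o["tool_pos"],o["tool_rot"],o["contact_force"],o["width"])
im,d=r.grab_frame("wrist")
for s in r.silhouettes("wrist","carton")[:2]:
    P=wrist_world(s["pixels"],d); z=np.percentile(P[:,2],[5,50,95]).round(3)
    print(s["confidence"],s["box"],z,rect(P))
im,d=r.grab_frame("side");
for s in r.silhouettes("side","carton")[:2]:
    P=to_world("side",s["pixels"],d); print(s["box"],P.min(0),P.max(0))
save("s2",im)
E
```

```text
5.15 [0.51511865 0.31766874 0.15401857] [ 0.99978252  0.01730324  0.01011067 -0.00577   ] [ 0.61892517 -0.13616521 -1.54229013] 0.05873400897248315
0.63 [196.5, 95.4, 171.6, 261.1] [0.159 0.16  0.161] (array([489.1, 318.4]), array([152.8, 236.7]), np.float32(2.4))
0.58 [327.4, 0.0, 73.9, 20.3] [0.001 0.016 0.025] (array([686., 255.]), array([12.7, 54.7]), np.float32(90.3))
[187.1, 287.0, 128.2, 101.6] [ 0.42864559  0.17089685 -0.00321915] [0.71166474 0.38018553 0.23979172]
```

View pics/s2.png

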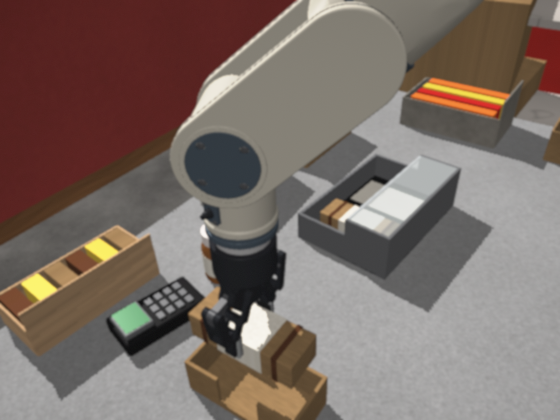

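Call:
jog_arm(
  moves=[
    [[-4,-45,0,-2,50],[-8,-90,0,-4,50],[-12,-140,0,-6.2,50],[-15,-175,-20,-6.2,50],[-15,-187,-60,-6.2,50],[-15,-187,-90,-6.2,50],[-15,-187,-105,-6.2,50],[-15,-187,-113,-6.2,50],[-15,-187,-116,-6.2,50],[-15,-187,-118,-6.2,50],[-15,-187,-119,-6.2,50],[-15,-187,-119,-6.2,50]],
  ],
)

```text
time: 6.55
tool_pos: [0.4946, 0.1277, 0.0317]
tool_rot: [0.999, -0.037, 0.004, -0.002]
contact_force: [-17.7, -9.4, 53.3]
width: 0.0592
```

Call:
jog_arm(
  moves=[
    [[0,0,2,0,50],[0,0,2,0,50]],
  ],
)

```text
time: 6.75
tool_pos: [0.4948, 0.1279, 0.0344]
tool_rot: [0.999, -0.037, 0.004, -0.002]
contact_force: [-0.2, -0.2, -2.0]
width: 0.0593
```

Call:
jog_arm(
  moves=[
    [[0,0,-1,0,50],[0,0,-1,0,50],[0,0,-1,0,85],[0,0,-1,0,85],[0,0,-1,0,85],[0,0,-1,0,85],[0,0,5,0,85],[0,0,30,0,85],[0,0,70,0,85],[0,0,110,0,85],[0,0,120,0,85],[0,0,120,0,85]],
  ],
)

```text
time: 7.95
tool_pos: [0.496, 0.1282, 0.1565]
tool_rot: [0.999, -0.037, 0.006, -0.003]
contact_force: [-0.5, -0.6, 0.1]
width: 0.0852
```

```bash
python3 - <<'E'
from h import *
o=r.get_obs(); print(o["time"],o["tool_pos"],o["tool_rot"],o["contact_force"],o["width"])
im,d=r.grab_frame("wrist")
for s in r.silhouettes("wrist","carton")[:2]:
    P=wrist_world(s["pixels"],d); z=np.percentile(P[:,2],[5,50,95]).round(3)
    Q=P[P[:,2]>z[1]-.006]
    A=np.c_[Q[:,:2],np.ones(len(Q))]
    print(s["confidence"],s["box"],z,rect(Q),"slopes",np.linalg.lstsq(A,Q[:,2],rcond=None)[0][:2])
for th in("dispenser","hood_edge","mat"):
    for s in r.silhouettes("wrist",th)[:1]:print(th,s["confidence"],s["box"])
save("w3",im)
E
```

```text
7.95 [0.49602406 0.12816679 0.15654921] [ 0.9993048  -0.03665284  0.0062646  -0.00268981] [-0.48727542 -0.55544603  0.10097436] 0.0851648328330697
0.89 [243.3, 116.2, 81.0, 194.1] [0.038 0.04  0.041] (array([489. , 129.9]), array([ 61.1, 158.8]), np.float32(175.8)) slopes [-0.0063785  -0.00019768]
dispenser 0.74 [418.6, 0.0, 141.4, 265.8]
hood_edge 0.58 [420.6, 0.0, 139.4, 267.6]
```

View pics/w3.png

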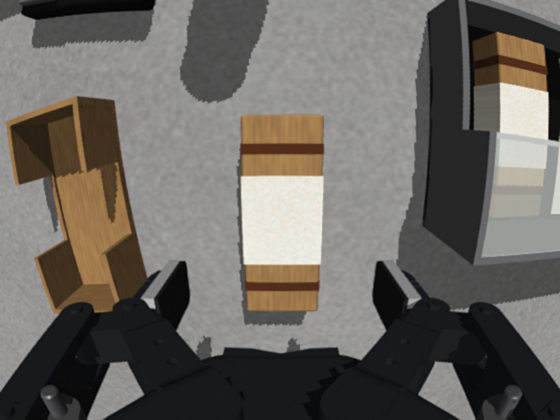

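Call:
jog_arm(
  moves=[
    [[30,-2,0,0,85],[54,-3,-30,0,85],[54,-3,-75,0,85],[54,-3,-105,0,85],[54,-3,-120,0,85],[54,-3,-127,0,85],[54,-3,-129,0,85],[54,-3,-129,0,50],[54,-3,-129,0,50],[54,-3,-129,0,50],[54,-3,-129,0,50],[54,-3,-129,0,50],[54,-3,-129,0,50]],
  ],
  squeeze=20,
)

```text
time: 9.5
tool_pos: [0.5489, 0.1249, 0.0253]
tool_rot: [0.999, -0.037, 0.004, -0.002]
contact_force: [-0.7, -0.1, 7.4]
width: 0.0596
```

Call:
jog_arm(
  moves=[
    [[-1,0,5,0,50],[-2,0,9,0,50],[-3,0,13,0,50],[-4,0,18,0,50],[-6,0,24,0,50],[-9,0,30,0,50],[-11,1,35,0,50],[-14,1,40,0,50],[-17,1,46,0,50],[-17,1,46,0,50]],
  ],
)

```text
time: 10.5
tool_pos: [0.5317, 0.126, 0.0721]
tool_rot: [0.999, -0.037, 0.004, -0.002]
contact_force: [-0.0, -0.0, -2.2]
width: 0.0596
```

```bash
cat >> h.py <<'E'
def look():
    o=r.get_obs(); print(round(o["time"],2),o["tool_pos"].round(4),o["tool_rot"].round(4),o["contact_force"].round(1),o["wrist_torque"].round(2),round(o["width"],4))
    im,d=r.grab_frame("wrist")
    for s in r.silhouettes("wrist","carton")[:3]:
        P=wrist_world(s["pixels"],d)
        Q=P[np.linalg.norm(P[:,:2]-o["tool_pos"][:2],axis=1)<.18]
        if len(Q)<300: continue
        m=np.ones(len(Q),bool)
        for _ in range(8):
            c=Q[m].mean(0); n=np.linalg.svd(Q[m]-c,full_matrices=False)[2][2]; n*=np.sign(n[2]); m=abs((Q-c)@n)<.004
        print(round(s["confidence"],2),s["box"],len(Q),m.sum(),"normal",n.round(3),"tilt x deg",np.degrees(np.arctan2(-n[0],n[2])).round(1),"lo",Q[m].min(0).round(3),"hi",Q[m].max(0).round(3))
    return im
E
python3 - <<'E'
from h import *
save("w4",look())
E
```

```text
10.5 [0.5317 0.126  0.0721] [ 0.9993 -0.0365  0.0042 -0.0021] [-0.  -0.  -2.2] [ 0.03 -0.1  -0.  ] 0.0596
0.9 [199.8, 219.3, 165.2, 135.7] 19418 15493 normal [ 0.018 -0.002  1.   ] tilt x deg -1.0 lo [0.507 0.096 0.084] hi [0.556 0.158 0.091]
```

View pics/w4.png

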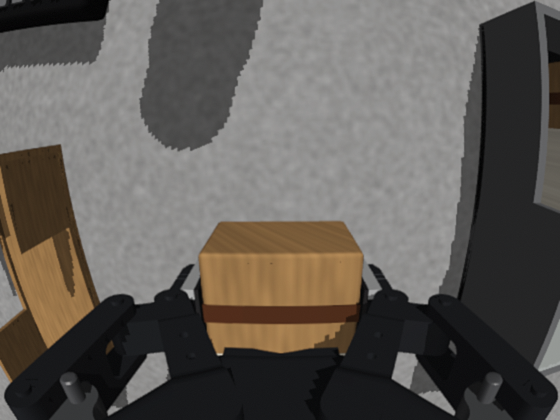

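Call:
jog_arm(
  moves=[
    [[-4,29,0,8,50],[-4,29,0,16,50],[-4,29,0,24,50],[-4,29,0,32,50],[-4,29,0,40,50],[-4,29,0,48,50],[-4,29,0,56,50],[-4,29,0,64,50],[-4,29,0,72,50],[-4,29,0,80,50],[-4,29,0,86,50],[-4,29,0,90,50],[-4,29,0,90,50],[-4,29,0,90,50]],
  ],
)

```text
time: 12.0
tool_pos: [0.5278, 0.1549, 0.0713]
tool_rot: [0.733, 0.68, 0.001, -0.004]
contact_force: [-0.1, 0.1, -1.3]
width: 0.0602
```

```bash
python3 - <<'E'
from h import *
look()
o=r.get_obs(); q=o["tool_rot"]; print(np.degrees(2*np.arctan2(q[1],q[0])))
im,d=r.grab_frame("top")
s=r.silhouettes("top","dispenser")[0]; P=to_world("top",s["pixels"],d)
for lo,hi in((.48,.50),(.50,.52),(.52,.54)):
    Q=P[(P[:,0]>lo)&(P[:,0]<hi)&(P[:,2]>.085)&(P[:,2]<.11)]; print(lo,len(Q),np.percentile(Q[:,1],[.5,99,99.8]).round(4) if len(Q) else 0)
for s in r.silhouettes("top","carton")[:2]:
    P=to_world("top",s["pixels"],d); print(s["confidence"],P.min(0).round(3),P.max(0).round(3))
E
```

```text
12.0 [0.5278 0.1549 0.0713] [ 0.7332  0.68    0.0013 -0.0045] [-0.1  0.1 -1.3] [0.06 0.06 0.02] 0.0602
0.67 [200.5, 221.7, 163.0, 134.6] 19276 15436 normal [0.003 0.016 1.   ] tilt x deg -0.2 lo [0.496 0.133 0.084] hi [0.558 0.183 0.09 ]
85.72376744427129
0.48 1392 [-0.2969 -0.0094 -0.0073]
0.5 1396 [-0.2993 -0.01   -0.0079]
0.52 1364 [-0.2996 -0.0125 -0.0099]
0.82 [0.491 0.015 0.002] [0.553 0.111 0.094]
0.63 [0.684 0.212 0.004] [0.791 0.372 0.048]
```

Call:
jog_arm(
  moves=[
    [[0,-10,0,0,50],[0,-20,0,0,50],[0,-23,0,0,50],[0,-24,0,0,50],[0,-24,0,0,50]],
  ],
)

```text
time: 12.75
tool_pos: [0.528, 0.1306, 0.0715]
tool_rot: [0.733, 0.68, 0.001, -0.004]
contact_force: [0.0, 0.4, -1.6]
width: 0.06
```

Call:
jog_arm(
  moves=[
    [[0,-1,0,0,50],[0,-2,0,0,50],[0,-2,0,0,50]],
  ],
)

```text
time: 13.05
tool_pos: [0.5282, 0.1294, 0.0717]
tool_rot: [0.733, 0.68, 0.002, -0.005]
contact_force: [-0.2, 4.8, -1.9]
width: 0.0601
```

Call:
jog_arm(
  moves=[
    [[0,-2,0,0,50],[0,-2.5,2,0,50],[0,-3,5,0,50],[0,-3.5,8,0,50],[0,-4.5,12,0,50],[0,-6,16,0,50],[0,-7,20,0,50],[0,-8.5,24,0,50],[0,-8.5,24,0,50]],
  ],
)

```text
time: 13.95
tool_pos: [0.529, 0.1235, 0.0966]
tool_rot: [0.733, 0.68, 0.004, -0.005]
contact_force: [-0.9, 16.7, -0.1]
width: 0.0601
```

```bash
python3 - <<'E'
from h import *
look()
E
```

```text
13.95 [0.529  0.1235 0.0966] [ 0.7335  0.6797  0.0041 -0.0051] [-0.9 16.7 -0.1] [ 2.45  0.12 -0.08] 0.0601
0.93 [197.8, 204.2, 169.8, 152.4] 22656 16607 normal [-0.01  -0.163  0.987] tilt x deg 0.6 lo [0.496 0.096 0.106] hi [0.559 0.155 0.119]
```

Call:
jog_arm(
  moves=[
    [[0,-2.5,0,0,50],[0,-3.5,4,0,50],[0,-5.5,8,0,50],[0,-7.5,12,0,50],[0,-9.5,16,0,50],[0,-11.5,20,0,50],[0,-13.5,24,0,50],[0,-13.5,24,0,50]],
  ],
)

```text
time: 14.85
tool_pos: [0.5289, 0.1126, 0.1214]
tool_rot: [0.734, 0.679, 0.006, -0.006]
contact_force: [-2.7, 15.9, 4.3]
width: 0.0598
```

```bash
python3 - <<'E'
from h import *
look()
E
```

```text
14.85 [0.5289 0.1126 0.1214] [ 0.734   0.6791  0.0055 -0.0064] [-2.7 15.9  4.3] [ 2.45  0.55 -0.35] 0.0598
0.9 [192.3, 185.5, 179.3, 169.6] 26160 16220 normal [-0.    -0.261  0.965] tilt x deg 0.0 lo [0.495 0.077 0.122] hi [0.56  0.148 0.148]
```

Call:
jog_arm(
  moves=[
    [[0,-3,0,0,50],[0,-5,4,0,50],[0,-7,8,0,50],[0,-9,12,0,50],[0,-11,16,0,50],[0,-12,19,0,50],[0,-12,19,0,50],[0,-10,19,0,50],[0,-10,19,0,50]],
  ],
)

```text
time: 15.85
tool_pos: [0.5288, 0.1029, 0.1401]
tool_rot: [0.734, 0.679, 0.005, -0.006]
contact_force: [0.2, -0.5, -1.9]
width: 0.0599
```

```bash
python3 - <<'E'
from h import *
look()
E
```

```text
15.85 [0.5288 0.1029 0.1401] [ 0.7336  0.6795  0.0054 -0.0062] [ 0.2 -0.5 -1.9] [ 0.07 -0.   -0.03] 0.0599
0.57 [189.4, 173.2, 187.9, 179.1] 28202 9563 normal [-0.06  -0.373  0.926] tilt x deg 3.7 lo [0.494 0.065 0.13 ] hi [0.56  0.141 0.169]
```

Call:
jog_arm(
  moves=[
    [[0,0,0,0,50],[0,0,0,0,50],[0,8,5,0,50],[0,15,20,0,50],[0,15,50,0,50],[0,10,75,-8,50],[20,-20,75,-16,50],[40,-50,75,-24,50],[60,-90,75,-32,50],[80,-130,75,-40,50],[100,-170,75,-48,50],[120,-210,75,-56,50],[135,-250,75,-64,50],[145,-290,75,-72,50],[152,-325,75,-80,50],[152,-340,75,-86,50],[152,-340,75,-89.9,50],[152,-340,75,-89.9,50],[152,-340,75,-89.9,50]],
  ],
  squeeze=70,
)

```text
time: 17.85
tool_pos: [0.6809, -0.2368, 0.2151]
tool_rot: [0.999, -0.036, 0.008, -0.001]
contact_force: [-0.3, 0.2, -0.3]
width: 0.059
```

```bash
python3 - <<'E'
from h import *
im=look()
o=r.get_obs(); q=o["tool_rot"]; print("phi",np.degrees(2*np.arctan2(q[1],q[0])))
s1,d=r.grab_frame("side"); K,R,t=cam("side")
for s in r.silhouettes("side","carton")[:2]: 
    P=to_world("side",s["pixels"],d); print(s["confidence"],s["box"],P.min(0).round(3),P.max(0).round(3))
im2,d2=r.grab_frame("top")
for s in r.silhouettes("top","carton")[:3]: 
    P=to_world("top",s["pixels"],d2); print(s["confidence"],s["box"],P.min(0).round(3),P.max(0).round(3))
a=s1[60:340,220:540]; save("s5",np.hstack([cv2.resize(a,(400,350)),cv2.resize(im,(400,350))]))
E
```

```text
17.85 [ 0.6809 -0.2368  0.2151] [ 9.993e-01 -3.650e-02  8.100e-03 -8.000e-04] [-0.3  0.2 -0.3] [ 0.03 -0.08  0.01] 0.059
phi -4.1833172249982615
0.63 [323.8, 83.9, 74.8, 69.5] [ 0.571 -0.658 -0.003] [ 0.812 -0.198  0.239]
0.92 [388.7, 145.3, 34.4, 83.7] [ 0.572 -0.243  0.136] [ 0.728 -0.148  0.498]
```

View pics/s5.png

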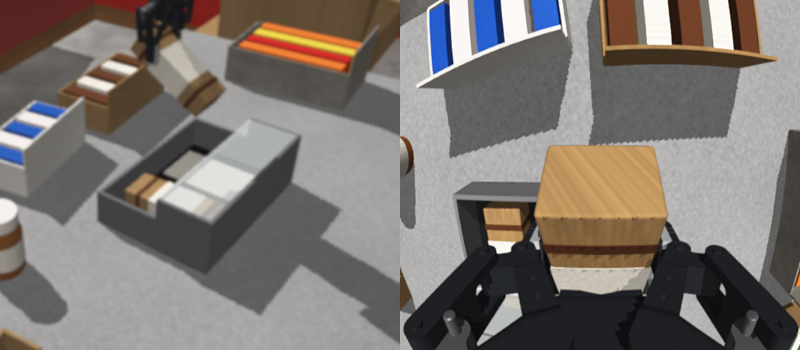

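```bash
python3 - <<'E'
from h import *
def fit(P,name):
    rng=np.random.default_rng(0); best=None
    for _ in range(400):
        a=P[rng.choice(len(P),3,False)]; n=np.cross(a[1]-a[0],a[2]-a[0]); l=np.linalg.norm(n)
        if l<1e-9: continue
        n/=l
        m=abs((P-a[0])@n)<.003
        if best is None or m.sum()>best.sum(): best=m
    Q=P[best]; n=np.linalg.svd(Q-Q.mean(0),full_matrices=False)[2][2]; n*=np.sign(n[2]) 
    print(name,len(P),len(Q),n.round(3),"deg",np.degrees(np.arctan2(-n[0],n[2])).round(1),Q.min(0).round(3),Q.max(0).round(3), "lowx z",np.median(Q[Q[:,0]<Q[:,0].min()+.004],axis=0).round(3))
im,d=r.grab_frame("top")
P=to_world("top",np.ones(d.shape,bool),d)
g=r.get_obs()["tool_pos"]
P=P[(abs(P[:,1]-g[1]-.005)<.04)&(P[:,2]>.11)&(P[:,2]<.25)&(P[:,0]>.52)]
fit(P[P[:,0]<.66],"top free part")
im,d=r.grab_frame("wrist"); P=wrist_world(np.ones(d.shape,bool),d)
P=P[(abs(P[:,1]-g[1])<.027)&(P[:,2]>.19)&(P[:,2]<.27)&(P[:,0]>.62)&(P[:,0]<.72)]
fit(P,"wrist"); n=abs(P[:,1]-g[1])<.02
for k in range(0):pass
h=P[P[:,2]>P[:,2].max()-.004]; print("top far edge",h.mean(0).round(3), "max x",np.percentile(P[:,0],99.5).round(3))
E
```

```text
top free part 1181 920 [-0.529  0.046  0.847] deg 32.0 [ 0.572 -0.239  0.163] [ 0.659 -0.2    0.221] lowx z [ 0.575 -0.227  0.165]
wrist 23742 14572 [-0.5    0.043  0.865] deg 30.0 [ 0.635 -0.264  0.202] [ 0.712 -0.21   0.247] lowx z [ 0.638 -0.233  0.204]
top far edge [ 0.692 -0.237  0.268] max x 0.72
```

```bash
cat >> h.py <<'E'
from scipy.optimize import least_squares
def boxfit(x0=(0,0,0,30),yaw=-4.2,cams=("wrist","top"),zmin=.1):
    "fit carton centre offset (mm, in frame of yaw about TCP: X along, Z up) and tilt"
    g=r.get_obs()["tool_pos"]; w=np.radians(yaw); ex=np.array([np.cos(w),np.sin(w),0]); ey=np.array([-np.sin(w),np.cos(w),0]); ez=np.array([0,0,1.])
    S=[]
    for n in cams:
        im,d=r.grab_frame(n); M=np.ones(d.shape,bool); P=wrist_world(M,d) if n=="wrist" else to_world(n,M,d)
        Q=np.c_[(P-g)@ex,(P-g)@ey,(P-g)@ez]*1000
        Q=Q[(abs(Q[:,1])<24)&(Q[:,2]>-110)&(Q[:,2]<45)&(Q[:,2]+g[2]*1000>zmin*1000)&(abs(Q[:,0])<190)]
        # drop gripper: points above z=20 close to tool axis
        Q=Q[~((abs(Q[:,0])<38)&(Q[:,2]>38))]
        S.append(Q[np.random.default_rng(0).choice(len(Q),min(1500,len(Q)),False)])
    def res(p,Q,full=False):
        t=np.radians(p[2]); c,s=np.cos(t),np.sin(t); X=Q[:,0]-p[0]; Z=Q[:,2]-p[1]
        u=abs(X*c+Z*s)-80; v=abs(-X*s+Z*c)-21
        return np.where((u>0)&(v>0),np.hypot(u,v),np.maximum(u,v))
    for Q,n in list(zip(S,cams))+[(np.vstack(S),"both")]:
        best=None
        for x in(-70,-55,-40):
            for t in(15,25,33):
                f=least_squares(res,[x,-15,t],args=(Q,),loss="soft_l1",f_scale=1.5)
                if best is None or f.cost<best.cost: best=f
        e=abs(res(best.x,Q)); print(n,len(Q),best.x.round(1),"med",np.median(e).round(2),"in",(e<3).mean().round(2))
    return best.x
E
python3 - <<'E'
from h import *
boxfit()
E
```

```text
wrist 1500 [-31.8 -28.3  31.2] med 0.27 in 1.0
top 1007 [-31.1 -27.3  31.6] med 0.87 in 0.97
both 2507 [-31.8 -28.1  31.1] med 0.43 in 0.99
```

Call:
jog_arm(
  moves=[
    [[0,0,-20,0,50],[0,0,-45,0,50],[0,0,-62,0,50],[0,0,-67,0,50],[-8,0.5,-71,0,50],[-20,1.5,-78,0,50],[-32,2.3,-85,0,50],[-44,3.2,-92,0,50],[-50,3.7,-95.5,0,50],[-50,3.7,-95.5,0,50]],
  ],
)

```text
time: 19.35
tool_pos: [0.6302, -0.2336, 0.1199]
tool_rot: [0.999, -0.038, 0.008, -0.001]
contact_force: [-0.8, -0.5, -1.5]
width: 0.0591
```

```bash
python3 - <<'E'
from h import *
im=look(); boxfit(zmin=.07)
save("w6",im)
E
```

```text
19.35 [ 0.6302 -0.2336  0.1199] [ 9.993e-01 -3.760e-02  8.000e-03 -7.000e-04] [-0.8 -0.5 -1.5] [-0.   -0.02 -0.01] 0.0591
0.71 [188.8, 176.4, 189.0, 176.9] 27996 8341 normal [-0.327  0.024  0.945] tilt x deg 19.1 lo [ 0.596 -0.267  0.116] hi [ 0.668 -0.2    0.147]
wrist 1500 [-31.5 -28.4  31.3] med 0.27 in 1.0
top 1328 [-80.5  -7.1  27.9] med 5.71 in 0.34
both 2828 [-36.8 -21.8  22.5] med 3.63 in 0.43
```

View pics/w6.png

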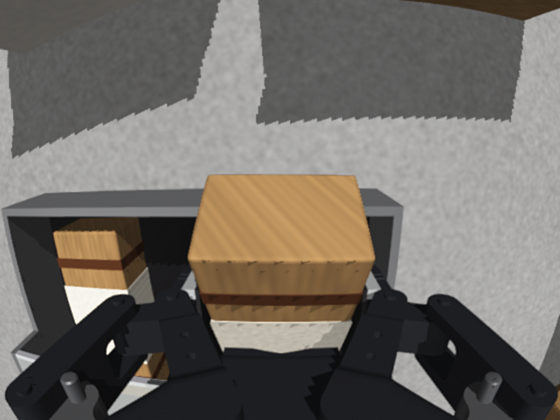

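```bash
python3 - <<'E'
from h import *
im,d=r.grab_frame("wrist"); P=wrist_world(np.ones(d.shape,bool),d)
Q=P[(abs(P[:,2]-.06)<.004)&(P[:,0]>.6)&(P[:,0]<.69)&(P[:,1]>-.33)&(P[:,1]<.02)]
for a in np.arange(-.30,0.0,.03):
    q=Q[(Q[:,1]>a)&(Q[:,1]<a+.03)]
    if len(q)>10: print(a.round(2),len(q),q[:,1].mean().round(4),np.percentile(q[:,0],[3,50,97]).round(4))
print("pred centre of wall top x: 554.5+.9973*98-.0732*? ")
for y in(-.25,-.1): 
    Y=(y*1000+157.3+.0732*98)/.9973; print(y,(554.5+.9973*98+.0732*Y).round(1))
E
```

```text
-0.3 491 -0.2942 [0.6021 0.6417 0.6465]
-0.21 62 -0.182 [0.6493 0.6526 0.6542]
-0.18 490 -0.1653 [0.6497 0.6532 0.6562]
-0.15 419 -0.1353 [0.6518 0.6553 0.6585]
-0.12 358 -0.1053 [0.6539 0.6574 0.6607]
-0.09 277 -0.0757 [0.6563 0.6599 0.663 ]
-0.06 257 -0.0456 [0.6579 0.6617 0.6653]
-0.03 660 -0.0183 [0.6022 0.6358 0.6653]
pred centre of wall top x: 554.5+.9973*98-.0732*? Traceback (most recent call last):
  File "<stdin>", line 9, in <module>
AttributeError: 'float' object has no attribute 'round'
```

Call:
jog_arm(
  moves=[
    [[-10,0.9,-6,0,50],[-20,1.8,-12,0,50],[-30,2.7,-17.5,0,50],[-36,3.2,-21,0,50],[-39.4,3.5,-23,0,50],[-39.4,3.5,-23,0,50]],
  ],
)

```text
time: 20.2
tool_pos: [0.5917, -0.2302, 0.0969]
tool_rot: [0.999, -0.037, 0.009, -0.001]
contact_force: [-0.7, 0.2, -2.1]
width: 0.0592
```

Call:
jog_arm(
  moves=[
    [[0,0,-1.5,0,50],[-0.5,0,-3,0,50],[-2,0.1,-5,0,50],[-3.5,0.2,-7,0,50],[-4.5,0.3,-9,0,50],[-5.5,0.4,-11,0,50],[-6,0.4,-13,0,50],[-6.5,0.5,-15,0,50],[-6.5,0.5,-15,0,50]],
  ],
  squeeze=30,
)

```text
time: 21.1
tool_pos: [0.5915, -0.2317, 0.0863]
tool_rot: [0.999, -0.037, 0.015, 0.002]
contact_force: [9.4, 0.0, 14.9]
width: 0.0592
```

```bash
python3 - <<'E'
from h import *
im=look(); boxfit(zmin=.04,cams=("wrist",))
E
```

```text
21.1 [ 0.5915 -0.2317  0.0863] [ 0.9992 -0.0373  0.0152  0.0017] [ 9.4  0.  14.9] [-0.1  -0.74  0.03] 0.0592
0.76 [190.6, 175.2, 185.2, 180.3] 27696 11884 normal [-0.303  0.024  0.953] tilt x deg 17.6 lo [ 0.551 -0.262  0.083] hi [ 0.627 -0.197  0.113]
0.19 [0.0, 137.3, 432.6, 282.7] 28883 1823 normal [0.122 0.15  0.981] tilt x deg -7.1 lo [ 0.563 -0.306  0.005] hi [ 0.662 -0.059  0.052]
wrist 1500 [-34.2 -25.   26. ] med 0.31 in 0.95
both 1500 [-34.2 -25.   26. ] med 0.31 in 0.95
```

Call:
jog_arm(
  moves=[
    [[0,0,0,0,50],[0,0,4,0,50],[0,0,5,0,50],[-3,0.5,5,0,50],[-6,1,5,0,50],[-9,1.5,5,0,50],[-9,1.5,5,0,50]],
  ],
  squeeze=60,
)

```text
time: 21.95
tool_pos: [0.5815, -0.23, 0.0909]
tool_rot: [0.999, -0.037, 0.015, 0.001]
contact_force: [-0.5, -0.5, -2.1]
width: 0.059
```

```bash
python3 - <<'E'
from h import *
im=look(); boxfit(zmin=.04,cams=("wrist",))
E
```

```text
21.95 [ 0.5815 -0.23    0.0909] [ 0.9992 -0.0374  0.0146  0.0014] [-0.5 -0.5 -2.1] [-0.01 -0.05 -0.05] 0.059
0.93 [189.2, 175.4, 185.1, 182.6] 27854 10767 normal [-0.3    0.026  0.954] tilt x deg 17.5 lo [ 0.545 -0.261  0.088] hi [ 0.618 -0.196  0.118]
wrist 1500 [-33.7 -25.2  26.6] med 0.29 in 0.95
both 1500 [-33.7 -25.2  26.6] med 0.29 in 0.95
```

Call:
jog_arm(
  moves=[
    [[0,0,-3,0,50],[0,0,-5,0,50],[1.2,0,-7.5,0,50],[2.4,-0.1,-10,0,50],[3.6,-0.2,-12.5,0,50],[4.9,-0.3,-15,0,50],[6.1,-0.4,-17.5,0,50],[7.3,-0.5,-20,0,50],[8.5,-0.6,-22.5,0,50],[8.5,-0.6,-23,0,50]],
  ],
  squeeze=30,
)

```text
time: 23.1
tool_pos: [0.5941, -0.2317, 0.0703]
tool_rot: [0.999, -0.037, 0.018, 0.003]
contact_force: [5.6, 0.1, 11.5]
width: 0.059
```

```bash
python3 - <<'E'
from h import *
im=look(); boxfit(zmin=.04,cams=("wrist",))
E
```

```text
23.1 [ 0.5941 -0.2317  0.0703] [ 0.9991 -0.0374  0.0182  0.0026] [ 5.6  0.1 11.5] [ 0.23  0.14 -0.05] 0.059
0.74 [194.5, 178.2, 177.6, 175.7] 26766 19781 normal [-0.287  0.024  0.958] tilt x deg 16.7 lo [ 0.559 -0.262  0.074] hi [ 0.63  -0.198  0.096]
wrist 1500 [-37.6 -19.8  18.1] med 0.4 in 0.93
both 1500 [-37.6 -19.8  18.1] med 0.4 in 0.93
```

Call:
jog_arm(
  moves=[
    [[0,0,0,0,50],[0,0,4,0,50],[-1,0,5,0,50],[-5,0.5,5,0,50],[-10,1,5,0,50],[-15,1.6,5,0,50],[-15,1.6,5,0,50]],
  ],
  squeeze=60,
)

```text
time: 23.95
tool_pos: [0.5777, -0.2298, 0.0751]
tool_rot: [0.999, -0.038, 0.017, 0.002]
contact_force: [0.1, 0.2, -2.2]
width: 0.0594
```

```bash
python3 - <<'E'
from h import *
im=look(); boxfit(zmin=.04,cams=("wrist",))
E
```

```text
23.95 [ 0.5777 -0.2298  0.0751] [ 0.9991 -0.0376  0.0174  0.0023] [ 0.1  0.2 -2.2] [ 0.01 -0.05 -0.02] 0.0594
0.84 [195.0, 178.7, 176.2, 175.9] 27144 19721 normal [-0.297  0.025  0.955] tilt x deg 17.3 lo [ 0.542 -0.26   0.078] hi [ 0.614 -0.196  0.101]
wrist 1500 [-37.2 -20.   18.4] med 0.37 in 0.93
both 1500 [-37.2 -20.   18.4] med 0.37 in 0.93
```

Call:
jog_arm(
  moves=[
    [[0,0,-3,0,50],[0.5,0,-5.5,0,50],[2,-0.1,-8,0,50],[3.2,-0.2,-10.5,0,50],[4.5,-0.3,-13,0,50],[6,-0.4,-15.5,0,50],[7.2,-0.5,-18,0,50],[8.2,-0.6,-20.5,0,50],[9.2,-0.7,-23,0,50],[10.3,-0.8,-26,0,50],[11.3,-0.8,-29,0,50],[12.3,-0.9,-32,0,50],[12.8,-0.9,-34,0,50],[12.8,-0.9,-34,0,50]],
  ],
  squeeze=30,
)

```text
time: 25.5
tool_pos: [0.5935, -0.2315, 0.0423]
tool_rot: [0.999, -0.037, 0.02, 0.003]
contact_force: [2.9, 0.4, 4.2]
width: 0.0588
```

```bash
python3 - <<'E'
from h import *
im=look(); boxfit(zmin=.03,cams=("wrist",))
E
```

```text
25.5 [ 0.5935 -0.2315  0.0423] [ 0.9991 -0.0375  0.0197  0.003 ] [2.9 0.4 4.2] [ 0.15  0.18 -0.07] 0.0588
0.76 [196.4, 188.4, 167.2, 166.5] 24688 21516 normal [-0.052  0.006  0.999] tilt x deg 3.0 lo [ 0.565 -0.262  0.053] hi [ 0.632 -0.199  0.06 ]
0.74 [0.0, 141.8, 481.3, 277.1] 39830 6030 normal [-0.228  0.162  0.96 ] tilt x deg 13.4 lo [ 0.569 -0.306  0.004] hi [ 0.663 -0.059  0.047]
wrist 1500 [-22.   -8.3   3.3] med 0.47 in 0.91
both 1500 [-22.   -8.3   3.3] med 0.47 in 0.91
```

Call:
jog_arm(
  moves=[
    [[0.3,0,-2,0,50],[0.6,0,-4,0,50],[0.9,0,-5.5,0,50],[1,0,-6.5,0,50],[1,0,-7.5,0,50],[1,0,-7.5,0,50]],
  ],
)

```text
time: 26.25
tool_pos: [0.5953, -0.2317, 0.0354]
tool_rot: [0.999, -0.038, 0.021, 0.003]
contact_force: [2.8, 0.1, 6.9]
width: 0.0592
```

```bash
python3 - <<'E'
from h import *
im=look(); save("w7",im)
E
```

```text
26.25 [ 0.5953 -0.2317  0.0354] [ 0.9991 -0.0375  0.0205  0.0033] [2.8 0.1 6.9] [ 0.25  0.35 -0.08] 0.0592
0.93 [198.9, 191.0, 167.3, 164.9] 24219 21842 normal [0.004 0.002 1.   ] tilt x deg -0.2 lo [ 0.568 -0.262  0.045] hi [ 0.634 -0.199  0.052]
```

View pics/w7.png

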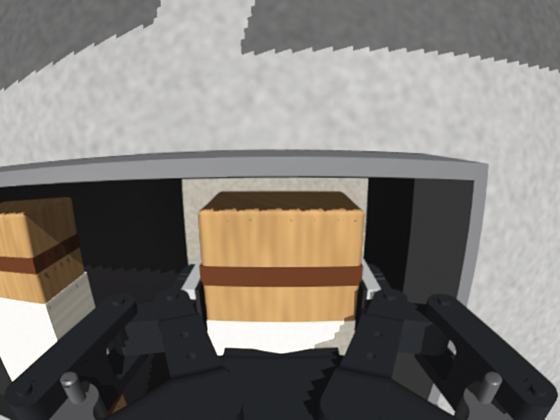

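```bash
python3 - <<'E'
from h import *
# compare predicted mat/carton corners with picture
w=np.radians(-4.15); ex=np.array([np.cos(w),np.sin(w)]); ey=np.array([-np.sin(w),np.cos(w)])
c=np.array([.5544,-.1573])
def W(X,Y,z): return np.r_[c+ex*X/1000+ey*Y/1000,z/1000]
pts={"mat +x corners":[W(88,-25,6),W(88,-115,6)],"end bottom X80":[W(80,-40,6.6),W(80,-100,6.6)],"X85":[W(85,-40,6.6),W(85,-100,6.6)],"top X80":[W(80,-40,48.6),W(80,-100,48.6)],"top X85":[W(85,-40,48.6),W(85,-100,48.6)],"wall inner top":[W(95,-70,60),W(95,-140,60)]}
for k,v in pts.items(): print(k,wrist_pix(np.array(v)).round(1).tolist())
E
```

```text
mat +x corners [[188.5, 179.6], [373.5, 178.9]]
end bottom X80 [[218.9, 195.6], [343.4, 195.1]]
X85 [[218.5, 185.4], [343.8, 184.9]]
top X80 [[197.9, 216.8], [365.7, 216.0]]
top X85 [[197.1, 203.0], [366.4, 202.3]]
wall inner top [[282.1, 177.9], [480.6, 181.5]]
```

Call:
jog_arm(
  moves=[
    [[0,0,0.3,0,50],[0,0,0.3,0,72],[0,0,0.5,0,76],[0,0,0.5,0,80],[0,0,0.5,0,84],[0,0,0.5,0,84],[0,0,2,0,84],[1,0,10,0,84],[2,0,25,0,84],[3,0,45,0,84],[4,0,75,0,84],[5,0,115,0,84],[5,0,150,0,84],[5,0,170,0,84],[5,0,170,0,84]],
  ],
  squeeze=20,
)

```text
time: 27.85
tool_pos: [0.6025, -0.2326, 0.2108]
tool_rot: [0.999, -0.038, 0.024, 0.005]
contact_force: [-0.6, -0.5, -0.3]
width: 0.0841
```

```bash
python3 - <<'E'
from h import *
im=look()
d0=r.grab_frame("wrist")
for th in("carton","mat"):
    for s in r.silhouettes("wrist",th)[:3]:
        P=wrist_world(s["pixels"],d0[1]); Q=P[(P[:,2]>.042)&(P[:,2]<.056)] if th=="carton" else P
        if len(Q)>100: print(th,round(s["confidence"],2),s["box"],rect(Q))
save("w8",im)
E
```

```text
27.85 [ 0.6025 -0.2326  0.2108] [ 0.999  -0.0375  0.0244  0.0047] [-0.6 -0.5 -0.3] [ 0.02 -0.04  0.05] 0.0841
0.73 [247.2, 172.6, 66.6, 118.5] 7662 7504 normal [ 0.011 -0.003  1.   ] tilt x deg -0.6 lo [ 0.515 -0.26   0.04 ] hi [ 0.631 -0.194  0.047]
carton 0.62 [246.9, 166.6, 68.9, 126.3] (array([ 574.4, -227.9]), array([ 60.7, 112.4]), np.float32(175.9))
mat 0.84 [234.0, 159.1, 88.4, 133.6] (array([ 567. , -225.2]), array([ 92.9, 140.1]), np.float32(175.9))
```

View pics/w8.png

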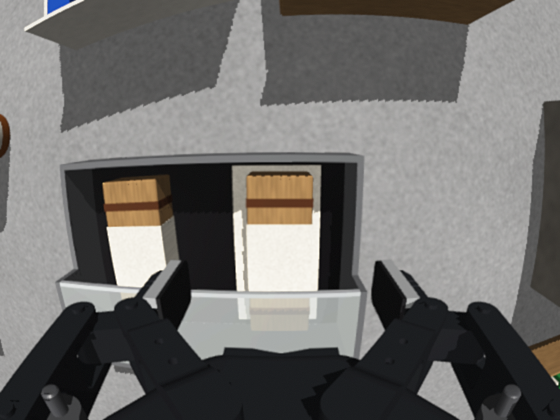

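```bash
python3 - <<'E'
from h import *
im,d=r.grab_frame("top")
for th in("twin","jar","terminal"):
    for s in r.silhouettes("top",th)[:1]:
        P=to_world("top",s["pixels"],d); print(th,s["box"],rect(P[P[:,2]>np.percentile(P[:,2],95)-.008]))
print(r.finish_job())
E
```

```text
twin [315.6, 199.2, 29.4, 41.6] (array([596., -89.]), array([59.4, 87.3]), np.float32(178.0))
jar [205.8, 145.2, 30.8, 35.1] (array([723.8, 143.7]), array([53.9, 57. ]), np.float32(179.2))
terminal [123.9, 138.3, 69.7, 48.0] (array([735.7, 291. ]), array([ 66.3, 144.3]), np.float32(77.3))
the job is handed in; nothing more can be done
None
```

The carton lies flat and straight on the mat in the dispenser, beside its twin. I handed the job in at about 28 s, and finish_job gave no verdict.

**How it went:**
- **Counter:** I took the carton out through the tray's notches, laid it flat on the counter and let go. I then gripped it again about 22 mm from its far end.
- **Tilt:** It would not droop by itself at the lightest grip. I tilted it by pressing its free end lightly (about 16 N) against the dispenser's outer side wall while raising the grip.
- **Dispenser:** The free end went under the hood, and I lowered the carton onto the floor in stages without letting go. I released it only once it was flat.

**Last checks:**
- **Tilt and yaw:** The tilt was under 1°, and its yaw agreed with the mat's (175.9° for both).
- **Offset:** The carton sits about 2 mm off the mat's centre along x and 2–3 mm off along y. The gripper was open, clear of everything and reading no contact force.
- **Twin and jar:** The twin's position agreed with the first look to under 1 mm, and the jar's to about 1 mm.

**What did not go to plan:**
- **Counter press:** Setting the carton down on the counter briefly pressed it with about 53 N through the held carton, below the 120 N wrist limit.
- **Grip slip:** The carton slid in the grip to about 38 mm from its end, and its tilt grew to 31° before it went under the hood.
- **Tool lean:** The tool had leaned about 3° by the end.
- **Terminal reading:** The rectangle fitted to the terminal shifted about 8 mm between the two looks. Its image outline moved only about 2 pixels (roughly 4 mm) and the arm never went near it. I take this as a fitting error but did not check further.

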